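# Start up the polishing brush

### The arm

A 6-joint arm with a two-finger parallel gripper is mounted at the origin on the work surface. World frame = base frame: x ahead of the robot, y to its left, z up, the work surface at z = 0. Lengths are in m, angles in degrees, forces in N, time in s.
With the tool pointing down it reaches from about 0.3 to 0.875 m from the base axis. Payload 6.4 kg.
Tool frame: the origin (TCP) lies at the centre of the arm's flange, where the gripper is bolted on; the fingertips stand 166 mm ahead of it and the grasp point (between the pads) lies 147 mm ahead of it; z points along the fingers, y is the line along which they close (so a half turn about z gives the same grasp; the last joint's range is limited). The gripper opens to 88 mm and grips with 3 to 60 N. Pads are 18 mm wide; open, the fingers measure 123 mm over their backs; the gripper's body (75 mm by 187 mm) begins 45 mm behind the grasp point.
Start: joints at [56.362, 10.359, 92.074, -0, 77.567, -11.82], TCP at [0.214, 0.534, 0.405] pointing down, gripper open.
Joint ranges: [-171.53, 171.53], [-51.25, 118.39], [17.06, 147.69], [-65.23, 245.23], [0, 150.52], [-178.68, 178.68]. Speed limits (degrees/s): [147.25, 147.25, 172.46, 180, 180, 180].

### API

Orientations are given as [roll, pitch, yaw] about the fixed x, y, z axes, in that order (R = Rz(yaw) Ry(pitch) Rx(roll)).
In Python, from bench import monitor, viewer, bot gives the robot as it stands.
- The arm moves only by the tool drive_tool, never from a script. Its argument "rows" is a list of rows, each a list of 5 numbers: the closure in counts, from 0 (fully open) to 255 (shut), then the shift along the tool's x, y, z in m, then the turn about the tool's z in degrees. A call has 1 to 10 rows; each row shifts and turns the commanded pose from where the row before left it, along the tool's axes as they then stand; what a row does not reach is not made up. A row lasts 1/12 s, in which the tool goes at most 41.7 mm and 7.16 degrees, less where a joint would pass 70% of its speed; a pose out of reach is approached as far as the arm can. A call with a gripper value outside its range is refused whole. The fingers move at their own pace and stop on an object; the grip force is fixed at half the most. Time passes only in rows, so rows that do not move let the fingers close. It gives the time, the measured TCP pose, the force, the opening and the grip force at its end, in the units of the state.
- monitor.read_state(): the state, without advancing time (a new reading comes with each control period).
- viewer.get_image(name): name is "scene" or "top" or "wrist"; returns the picture (384x512x3 uint8, red, green, blue); there is no depth.
- viewer.camera_params(name): a dict with "K" (3x3 intrinsics, pixels), "T" (4x4, takes a point from camera to world coordinates). Camera axes: x right, y down, z forward; pixel columns grow to the right and rows downward; lengths in m; the calibration is good to about 2 mm. The wrist camera is an equidistant fisheye: a pixel r from the principal point sees the ray r / f radians off the axis. A picture is of the moment at which its call begins: read the wrist's pose just before it. camera_params takes no time and is no camera call; for the wrist camera it gives the pose at the moment of the call.
- bot.sign_off(): hands the job in; it is judged then, once.
The state is a dict: "t": time; "joint_positions": joint angles; "qd": joint speeds; "joint_efforts": joint torques, N m; "position": TCP position; "eef_rot": TCP orientation; "contact_force": force on the tool from outside, world axes, zero at the start; "moment": the same for the moment, N m; "opening": finger opening in m; "grip_force": force on a finger pad.
Only numpy, scipy, OpenCV 4.12 (cv2) and the standard library are available. Lean on these libraries where they do the work, as an engineer would, in place of code of your own. Each camera call takes 0.05 s, during which the arm holds its last target. There are 200 camera calls.

### The job

Get the polishing brush running, using only the closed fingertips: press the raised end of the rocker on the grey box all the way over to switch on the dust extractor, then push the middle one of the three speed keys fully down, and last press the slim start button on the green box right in and let it spring back out. Keep to that order, leave the broad stop button and the other two keys unpressed, and do not lift, tip or shift the boxes or anything else on the bench.

Things in the scene. Friction and masses are not known exactly. Their poses are not given: they have to be found in the camera images.
- extractor_box: loose grey box on rubber feet (0.95 kg), 92 (its x) x 124 (its y) x 50 mm high, origin under its centre; on top one wide rocker whose pivot runs along the box's x, 57 mm above the bench. It may face any way
- rocker_raised_end (a point): point on the rocker's top face, in the middle of its width, 32 mm from the pivot towards the end that sticks up at the start (box +y side, 28 to 35 mm out from the box's centre; the face there is about 69 mm above the bench at the start and about 56 mm when switched on). The white paddle is 42 mm wide, 80 mm long along the box's y and 12 mm thick; the raised end stands about 16 mm above the other
- rocker (a joint): rocker angle: 0 to 0.02 rad = off (as found), 0.4 = fully tipped over, on. Stays where it is left; about 2 to 3 N pressed on the raised end moves it, to a hard stop
- speed_box: loose aluminium box on rubber feet (0.95 kg), 84 (its x) x 150 (its y) x 48 mm high, origin under its centre; three equal white keys, 32 mm along x, 24 mm along y, in a row along its y at 40 mm pitch
- key_middle_top (a point): centre of the top of the middle speed key, 62 mm above the bench while up, 54 when down
- key_middle (a joint): travel of the middle key: 0 = up, 0.008 m = fully down. Moves straight down with about 3 N and stays where it is left
- key_left_top (a point): centre of the top of the key at the box's +y end, same key
- key_left (a joint): its travel, 0 = up, 0.008 m = down; to stay up
- key_right_top (a point): centre of the top of the key at the box's -y end, same key
- key_right (a joint): its travel, 0 = up, 0.008 m = down; to stay up
- start_box: green enamelled box bolted to the bench, 90 (its x) x 130 (its y) x 50 mm high (foot plate 120 x 50 x 4 mm), origin under its centre; two black buttons on top, 32 mm either side of its centre along y
- start_top (a point): centre of the top of the slim start button, 24 mm across, box +y side, 68 mm above the bench while out, 61 when in
- start_button (a joint): travel of the start button: 0 = out, 0.007 m = fully in. Springs back; 1.5 N to begin, 5 N fully in
- stop_top (a point): centre of the top of the broad mushroom stop button, 44 mm across, box -y side, 72 mm above the bench
- stop_button (a joint): travel of the stop button: 0 = out, 0.007 m = in, same spring; to stay out
- polish_tin: loose round steel tin, 75 mm across, 28 mm high, origin under its centre
- sanding_block: loose cork sanding block, 70 x 45 x 28 mm high, origin under its centre
- glue_jar: loose amber jar, 64 mm across, 85 mm high, origin under its centre
- rubber_heel: loose black rubber heel, about 65 x 62 x 24 mm high
- shoe_brush: loose wooden shoe brush lying on its bristles, 165 x 54 x 43 mm high
- shoe_last: loose wooden shoe last, about 255 mm long, 72 wide, 87 high
- hammer: loose hammer lying down
- brush_cup: loose white cup with glue brushes in it, 84 mm across, about 195 mm high over the brushes

How it is judged:
By the outcome, as a careful person would: the job done as asked, in the order asked, and still so for the second after the job is handed in, with the robot touching nothing.
It also fails if it takes over 48 s, if anything falls off the work surface, if the arm or the gripper's body presses on something with over 40 N, if the wrist force passes 120 N, or if a joint passes its speed limit or range.

## Working session

There is one attempt and no reset: what is moved stays moved. The work goes in short steps, Python scripts to look and compute and a tool call to move; the robot and the scene stay as the last step left them, time stands still between calls to the robot, and variables do not carry over. Pictures are saved under pics/ and viewed, at most 10 in all, crops included, and the job is handed in when it is done.

Besides the shell and the picture viewer there is one more tool, called as name([rows], argument=value, ...), one row to a line, values as JSON. drive_tool: Moves the arm, as the interface text tells. Its arguments: {"type":"object","properties":{"rows":{"type":"array","items":{"type":"array","items":{"type":"number"}}}},"required":["rows"]}

```bash
mkdir -p pics
python3 - <<'E'
from bench import monitor, viewer, bot
import cv2,json
for n in ("top","scene"):
    im=viewer.get_image(n); cv2.imwrite(f"pics/{n}0.png",cv2.resize(im[:,:,::-1],(800,600),interpolation=cv2.INTER_CUBIC)); cv2.imwrite(f"pics/{n}_raw.png",im[:,:,::-1])
    p=viewer.camera_params(n); print(n,p["K"],p["T"])
print(monitor.read_state())
E
```

```text
top [[359.66342037   0.         259.982105  ]
 [  0.         359.66342037 191.0375827 ]
 [  0.           0.           1.        ]] [[ 1.73274785e-02 -9.80855396e-01  1.93965076e-01  3.80744215e-01]
 [-9.99841739e-01 -1.77804132e-02 -5.94323591e-04  8.18876977e-03]
 [ 4.03172470e-03 -1.93924081e-01 -9.81008255e-01  1.25642822e+00]
 [ 0.00000000e+00  0.00000000e+00  0.00000000e+00  1.00000000e+00]]
scene [[389.45359799   0.         258.9398011 ]
 [  0.         389.45359799 190.79801063]
 [  0.           0.           1.        ]] [[ 0.87018752  0.33216675 -0.36392161  1.08975442]
 [ 0.4925679  -0.60484649  0.62572965 -0.86677185]
 [-0.01227012 -0.72375823 -0.68994454  1.00656993]
 [ 0.          0.          0.          1.        ]]
{'t': 0.1, 'joint_positions': array([ 5.63617842e+01,  1.03963189e+01,  9.21221312e+01,  7.91507865e-04,
        7.75671323e+01, -1.18212240e+01]), 'qd': array([-0.03940086, -0.09737752, -0.11713626,  0.10146351,  0.07408522,
        0.03303478]), 'joint_efforts': array([ 3.26737554e-04, -4.34819376e+01, -3.42697513e+01,  7.05257524e-02,
        3.41716886e-02, -1.42656668e-05]), 'position': array([0.21357124, 0.53364515, 0.40394499]), 'eef_rot': array([-1.79916391e+02, -1.82886075e-02,  1.58182824e+02]), 'contact_force': array([ 0.18950468, -0.83493427, -0.22144755]), 'moment': array([-0.00301478, -0.03614212, -0.01299296]), 'grip_force': 0.0, 'opening': 0.08834412732515565}
```

View pics/top0.png

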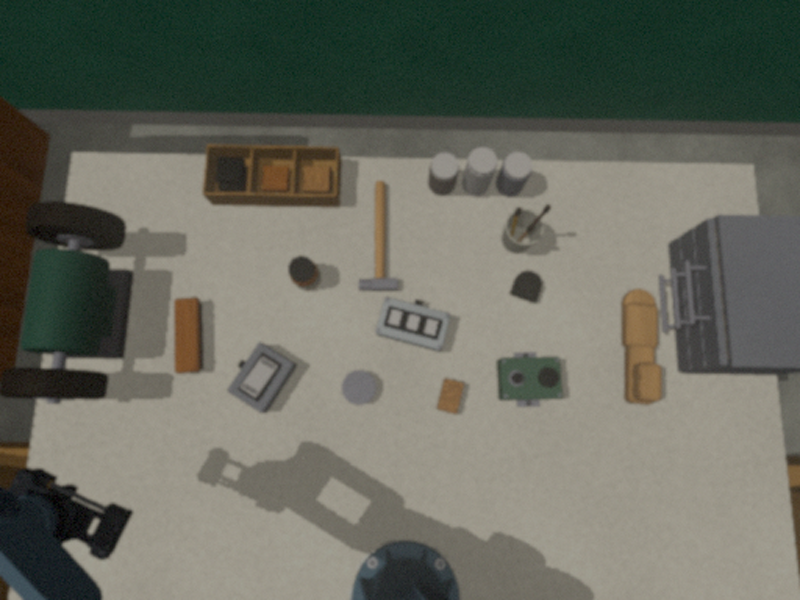

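View pics/scene0.png

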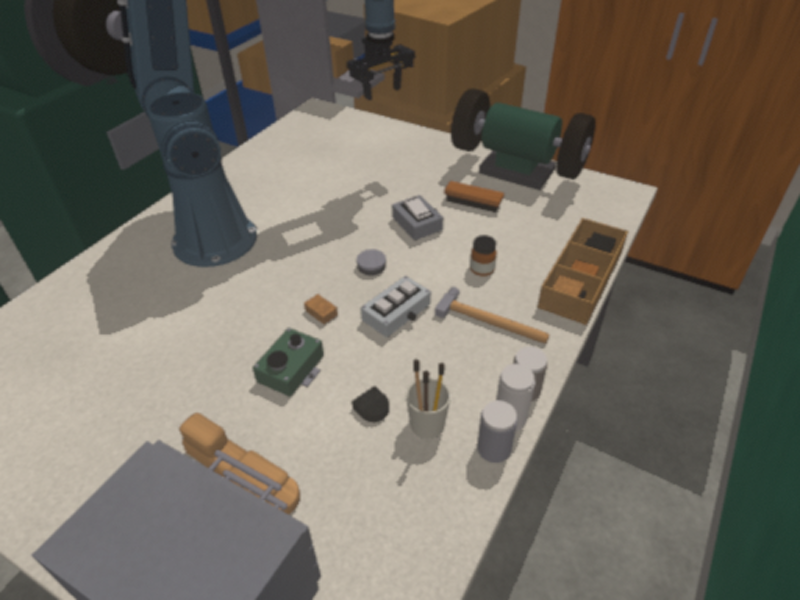

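The top view shows the extractor at about (263,377), the keys at (395,317), (412,321) and (430,325), start at (517,378), and stop at (548,377). The scene view agrees. Next I'll segment the blobs and zoom in on the rocker.

```bash
cat > h.py <<'E'
import numpy as np,cv2
from bench import viewer
def ray(n,uv,z):
    p=viewer.camera_params(n);K=np.array(p["K"]);T=np.array(p["T"])
    d=T[:3,:3]@np.linalg.solve(K,[uv[0],uv[1],1]);o=T[:3,3]
    return o+d*(z-o[2])/d[2]
E
python3 - <<'E'
from h import *
s=.64
reg={"top":{"ext":(135,210,65,60),"spd":(235,185,60,45),"sta":(312,222,55,42)},"scene":{"ext":(245,120,45,36),"spd":(225,172,55,45),"sta":(155,205,58,50)}}
rows=[]
for n in reg:
    im=cv2.imread(f"pics/{n}_raw.png"); tiles=[]
    for k,(x,y,w,h) in reg[n].items():
        c=im[y:y+h,x:x+w]; tiles.append(cv2.resize(c,(266,266*h//w),interpolation=cv2.INTER_CUBIC))
        g=c.max(2)
        m=(cv2.threshold(g,0,255,cv2.THRESH_OTSU)[1])
        hsv=cv2.cvtColor(c,cv2.COLOR_BGR2HSV)
        if k=="sta": m=((g<55)*255).astype(np.uint8)
        else: m=((g>150)*255).astype(np.uint8)
        N,L,st,ce=cv2.connectedComponentsWithStats(m,connectivity=4)
        for i in range(1,N):
            a,b,ww,hh,A=st[i]
            if 12<A<700 and a>0 and b>0 and a+ww<w and b+hh<h:
                ys,xs=np.where(L==i); r=cv2.minAreaRect(np.c_[xs,ys].astype(np.float32))
                z={"ext":.062,"spd":.062,"sta":.069}[k]
                uv=ce[i]+[x,y]; print(n,k,A,uv.round(1),np.round(ray(n,uv,z),3),np.round(r[1],1))
                bx=cv2.boxPoints(r)+[x,y]; 
                if k=="ext": print([np.round(ray(n,q,z)[:2],3) for q in bx])
        print(n,k,"g pct",np.percentile(g,[2,25,50,75,98]))
    H=max(t.shape[0] for t in tiles); rows.append(np.hstack([cv2.copyMakeBorder(t,0,H-t.shape[0],0,0,0) for t in tiles]))
cv2.imwrite("pics/m.png",np.vstack(rows))
E
```

```text
top ext g pct [ 72. 113. 153. 156. 159.]
top spd 14 [252.4 202.7] [0.576 0.032 0.062] [2.4 5.1]
top spd 16 [275.2 208.9] [ 0.557 -0.045  0.062] [2.9 5.6]
top spd g pct [ 65.98 123.   145.   154.   159.  ]
top sta 61 [351.5 241. ] [ 0.454 -0.295  0.069] [10.2  8.9]
top sta g pct [ 53.  86. 108. 154. 158.]
scene ext 88 [266.7 131.8] [0.444 0.316 0.062] [12.6  8.2]
[array([0.409, 0.319]), array([0.416, 0.364]), array([0.479, 0.314]), array([0.471, 0.271])]
scene ext g pct [ 77. 111. 158. 190. 195.]
scene spd g pct [ 66.  122.5 166.  189.  197. ]
scene sta 25 [188.8 217.2] [ 0.456 -0.236  0.069] [5. 4.]
scene sta 82 [177.1 229.9] [ 0.456 -0.297  0.069] [ 8. 10.]
scene sta g pct [ 52.    90.75 139.   192.   197.  ]
```

View pics/m.png

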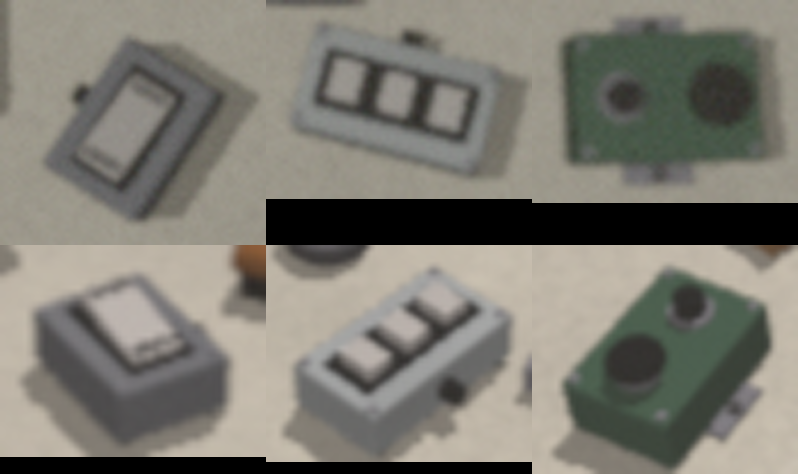

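```bash
cat >> h.py <<'E'
def tri(a,b):
    A=[];B=[]
    for n,uv in (("top",a),("scene",b)):
        p0=ray(n,uv,0);d=ray(n,uv,.1)-p0;d/=np.linalg.norm(d);P=np.eye(3)-np.outer(d,d);A.append(P);B.append(P@p0)
    return np.linalg.lstsq(np.vstack(A),np.hstack(B),rcond=None)[0]
E
python3 - <<'E'
from h import *
print("SW end",tri((160.2,251.6),(263.3,128)),"NE end",tri((173.4,230.3),(272.9,137.8)))
for uv in ((253.3,203.5),(264.6,206.4),(276.1,209.1)): print(ray("top",uv,.062))
for uv in ((225+96/5.,0),): pass
f=266/55
for uv in ((362-266,363-245),(405-266,328-245),(442-266,300-245)): print("sc key",ray("scene",(225+uv[0]/f*1.0,172+uv[1]/f),.062))
print("start",ray("top",(331.4,241.9),.068))
E
```

```text
SW end [0.41270787 0.33420624 0.05877752] NE end [0.48187544 0.29458906 0.05745279]
[0.57379693 0.02918663 0.062     ]
[ 0.56462466 -0.00894603  0.062     ]
[ 0.55616771 -0.04763268  0.062     ]
sc key [ 0.56257806 -0.05809953  0.062     ]
sc key [ 0.57130362 -0.01166677  0.062     ]
sc key [0.58021943 0.02770893 0.062     ]
start [ 0.44997237 -0.22963803  0.068     ]
```

drive_tool([
  [255,-0.024,-0.009,0,0],
  [255,-0.024,-0.009,0.005,0],
  [255,-0.024,-0.009,0.005,0],
  [255,-0.024,-0.009,0.005,0],
  [255,-0.024,-0.009,0.005,0],
  [255,-0.024,-0.009,0.005,0],
  [255,-0.024,-0.009,0.005,0],
  [255,-0.024,-0.009,0.005,0],
  [255,0,0,0,0],
  [255,0,0,0,0],
])

```text
t: 0.93
position: [0.3658, 0.3948, 0.369]
eef_rot: [-179.9, -0.1, 158.0]
contact_force: [-0.3, -0.1, -0.3]
opening: 0.0236
grip_force: 0.0
```

Run:
```python
from h import *
from bench import monitor
s=monitor.read_state();p=viewer.camera_params("wrist");im=viewer.get_image("wrist")
cv2.imwrite("pics/w1_raw.png",im[:,:,::-1]);cv2.imwrite("pics/w1.png",cv2.resize(im[:,:,::-1],(800,600),interpolation=cv2.INTER_CUBIC))
print(s["position"],s["eef_rot"],s["opening"],p); np.savez("w1.npz",K=p["K"],T=p["T"])
```

```text
[0.36580536 0.39475964 0.36900997] [-1.79929905e+02 -5.84856905e-02  1.58028125e+02] 0.02360692008123907 {'K': array([[297.31863964,   0.        , 257.64979307],
       [  0.        , 297.31863964, 191.95816819],
       [  0.        ,   0.        ,   1.        ]]), 'T': array([[ 0.37472211,  0.88166275,  0.28679981,  0.29094515],
       [ 0.92713569, -0.35578786, -0.11761978,  0.42488468],
       [-0.00166108,  0.30997707, -0.95074258,  0.34907133],
       [ 0.        ,  0.        ,  0.        ,  1.        ]])}
```

View pics/w1.png

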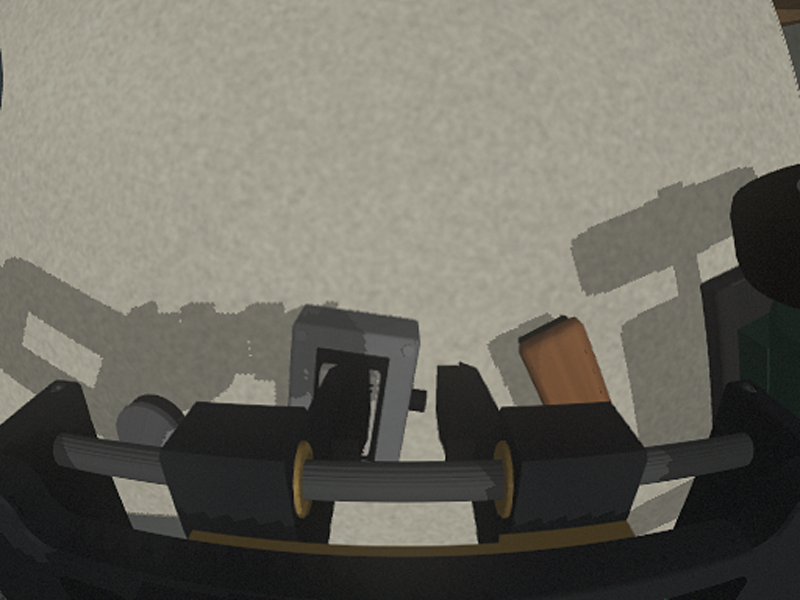

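The wrist view shows the near end of the extractor at (355,360), partly hidden by the fingers, so I'll shift to centre the box.

drive_tool([
  [255,-0.025,-0.009,0,0],
  [255,-0.025,-0.009,0,0],
  [255,-0.025,-0.009,0,0],
  [255,-0.025,-0.009,0,0],
  [255,-0.025,-0.009,0,0],
  [255,0,0,0,0],
  [255,0,0,0,0],
])

```text
t: 1.57
position: [0.4646, 0.3076, 0.3698]
eef_rot: [180.0, -0.0, 158.1]
contact_force: [0.4, 0.4, -0.6]
opening: 0.0003
grip_force: 0.0
```

Run:
```python
from h import *
from bench import monitor
s=monitor.read_state();p=viewer.camera_params("wrist");im=viewer.get_image("wrist")
cv2.imwrite("pics/w2_raw.png",im[:,:,::-1]);c=im[100:340,120:440,::-1];cv2.imwrite("pics/w2.png",cv2.resize(c,(800,600),interpolation=cv2.INTER_CUBIC))
print(s["position"],s["eef_rot"],s["opening"]); np.savez("w2.npz",K=p["K"],T=p["T"])
```

```text
[0.4645782  0.3075987  0.36979521] [ 1.79984655e+02 -2.25630122e-02  1.58126876e+02] 0.00031785827865715884
```

View pics/w2.png

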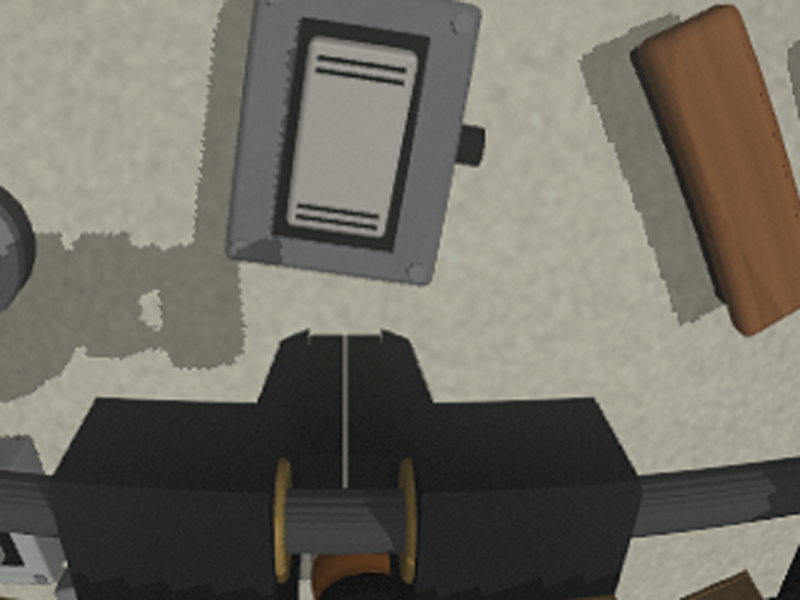

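The wrist crop shows the paddle centred at (350,138), with the SW end at the top and the NE end at the bottom. I'll use its known width and the recess to tell which end is raised.

```bash
cat >> h.py <<'E'
def wray(f,uv,z,crop=None):
    d_=np.load(f);K=d_["K"];T=d_["T"]
    x,y=uv
    if crop: x=crop[0]+(x+.5)*crop[2]-.5;y=crop[1]+(y+.5)*crop[2]-.5
    a=np.array([(x-K[0,2])/K[0,0],(y-K[1,2])/K[1,1]]);r=np.hypot(*a)
    v=np.array([*(a/r*np.sin(r)),np.cos(r)]);d=T[:3,:3]@v;o=T[:3,3]
    return o+d*(z-o[2])/d[2]
E
python3 - <<'E'
from h import *
c=(120,100,.4);W=lambda uv,z:wray("w2.npz",uv,z,c)
print("cam",np.load("w2.npz")["T"][:3,3])
rec=np.array([W(q,.05) for q in ((303,18),(430,38),(395,252),(273,235))]);m=rec.mean(0)
print("recess",rec.round(4).tolist(),m,[np.linalg.norm(rec[i]-rec[i-1]).round(4) for i in range(4)])
bx=np.array([W(q,.05) for q in ((480,8),(430,285),(228,255))]);print("boxlen",np.linalg.norm(bx[0]-bx[1]),np.linalg.norm(bx[2]-bx[1]),"ctr",(bx[0]+bx[2])/2)
for z in (.053,.057,.061,.065,.069):
    print(z,"SW w",np.linalg.norm(W((309,60),z)-W((418,74),z)),"NE w",np.linalg.norm(W((288,213),z)-W((390,226),z)),"SWend",(W((366,45),z)-m)[:2],"NEend",(W((337,235),z)-m)[:2])
E
```

```text
cam [0.38969591 0.33761359 0.34976479]
recess [[0.3916, 0.3188, 0.05], [0.4179, 0.363, 0.05], [0.4975, 0.3174, 0.05], [0.4709, 0.2718, 0.05]] [0.44447313 0.3177478  0.05      ] [np.float64(0.0921), np.float64(0.0514), np.float64(0.0918), np.float64(0.0527)]
boxlen 0.12027158346297892 0.08889588619787123 ctr [0.44273718 0.31819391 0.05      ]
0.053 SW w 0.04383641698114778 NE w 0.043072760548694446 SWend [-0.03349471  0.02024919] NEend [ 0.03570443 -0.02017212]
0.057 SW w 0.04324555959199778 NE w 0.04249219624636491 SWend [-0.03378157  0.02024402] NEend [ 0.03448486 -0.01963246]
0.061 SW w 0.042654702202847734 NE w 0.04191163194403545 SWend [-0.03406843  0.02023885] NEend [ 0.03326528 -0.0190928 ]
0.065 SW w 0.04206384481369776 NE w 0.04133106764170599 SWend [-0.03435529  0.02023369] NEend [ 0.03204571 -0.01855315]
0.069 SW w 0.041472987424547754 NE w 0.04075050333937646 SWend [-0.03464215  0.02022852] NEend [ 0.03082614 -0.01801349]
```

Run:
```python
import cv2
im=cv2.imread("pics/w1_raw.png");cv2.imwrite("pics/w1c.png",cv2.resize(im[190:300,180:280],(545,600),interpolation=cv2.INTER_CUBIC))
```

```text
(no output)
```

View pics/w1c.png

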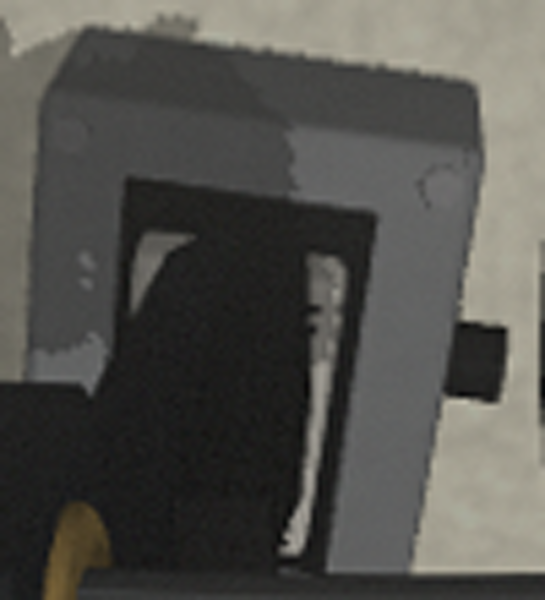

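The crop shows the paddle's SW end edge at about (240,243), against the recess edge at (250,197). I'll triangulate that end with the other wrist view.

Run:
```python
from h import *
ax=np.array([-.866,.5])
c1=(180,190,100/545);c2=(120,100,.4)
for n,a,b in (("paddle SW",(240,243),(366,46)),("recess SW",(250,197),(366,28)),("paddle SW R",(345,275),(420,62)),("paddle NE R",(290,556),(383,238))):
    for z in (.045,.05,.053,.057,.061,.065,.069,.073): print(n,z,(wray("w1.npz",a,z,c1)[:2]@ax).round(4),(wray("w2.npz",b,z,c2)[:2]@ax).round(4))
```

```text
paddle SW 0.045 -0.1934 -0.1878
paddle SW 0.05 -0.1908 -0.1875
paddle SW 0.053 -0.1893 -0.1873
paddle SW 0.057 -0.1873 -0.1871
paddle SW 0.061 -0.1853 -0.1868
paddle SW 0.065 -0.1833 -0.1866
paddle SW 0.069 -0.1812 -0.1863
paddle SW 0.073 -0.1792 -0.186
recess SW 0.045 -0.1825 -0.1805
recess SW 0.05 -0.1801 -0.1803
recess SW 0.053 -0.1787 -0.1802
recess SW 0.057 -0.1768 -0.18
recess SW 0.061 -0.175 -0.1799
recess SW 0.065 -0.1731 -0.1797
recess SW 0.069 -0.1712 -0.1796
recess SW 0.073 -0.1693 -0.1794
paddle SW R 0.045 -0.1976 -0.191
paddle SW R 0.05 -0.195 -0.1906
paddle SW R 0.053 -0.1934 -0.1904
paddle SW R 0.057 -0.1914 -0.1901
paddle SW R 0.061 -0.1893 -0.1898
paddle SW R 0.065 -0.1872 -0.1895
paddle SW R 0.069 -0.1851 -0.1893
paddle SW R 0.073 -0.183 -0.189
paddle NE R 0.045 -0.2734 -0.2683
paddle NE R 0.05 -0.2696 -0.2666
paddle NE R 0.053 -0.2673 -0.2656
paddle NE R 0.057 -0.2642 -0.2643
paddle NE R 0.061 -0.2611 -0.263
paddle NE R 0.065 -0.258 -0.2617
paddle NE R 0.069 -0.255 -0.2604
paddle NE R 0.073 -0.2519 -0.2591
```

The triangulation leaves both ends at about 57 to 60 mm, so it doesn't settle the question. A low side view will show the tilt directly.

drive_tool([
  [255,0,-0.025,0,0],
  [255,0,-0.025,0.005,0],
  [255,0,-0.025,0.02,0],
  [255,0,-0.025,0.025,0],
  [255,0,-0.025,0.025,0],
  [255,0,-0.025,0.025,0],
  [255,0,-0.02,0.02,0],
  [255,0,0,0,0],
  [255,0,0,0,0],
])

```text
t: 2.37
position: [0.4003, 0.1502, 0.2493]
eef_rot: [-180.0, -0.1, 158.2]
contact_force: [-0.2, 0.9, 0.5]
opening: 0.0007
grip_force: 0.0
```

Run:
```python
from h import *
from bench import monitor
s=monitor.read_state();p=viewer.camera_params("wrist");im=viewer.get_image("wrist")
cv2.imwrite("pics/w3_raw.png",im[:,:,::-1]);cv2.imwrite("pics/w3.png",cv2.resize(im[:,:,::-1],(800,600),interpolation=cv2.INTER_CUBIC))
print(s["position"],p["T"][:3,3]); np.savez("w3.npz",K=p["K"],T=p["T"])
```

```text
[0.40030314 0.15024596 0.24930394] [0.32534236 0.18020115 0.22941985]
```

View pics/w3.png

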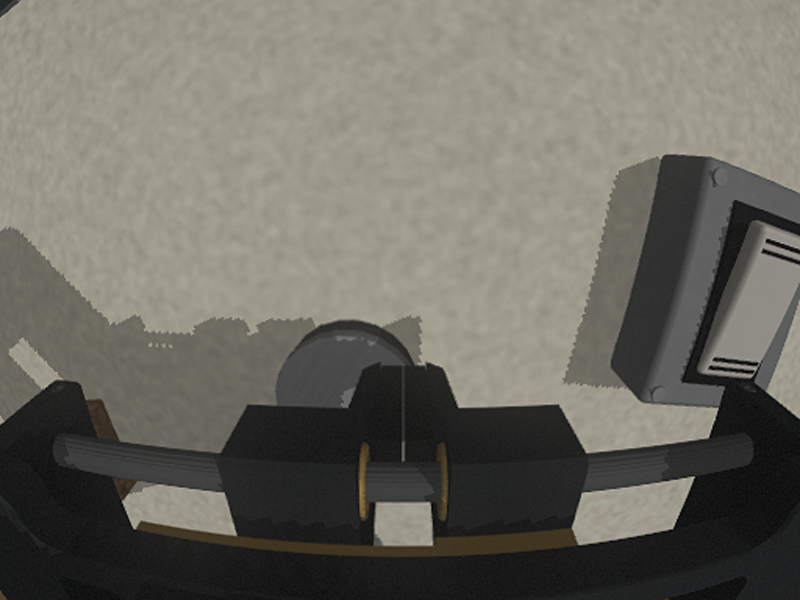

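In this side view the paddle's near edge runs from (757,222) to (700,375). It stands further from the recess edge at the SW end. I'll intersect those rays with the plane of the paddle's side.

Run:
```python
from h import *
c=(0,0,.64)
C=np.array([.4444,.3177]);y=np.array([-.867,.498]);x=np.array([.498,.867])
for n,uv,bx,exp in (("recSW",(735,203),-.026,0),("recNE",(683,380),-.026,0),("SW",(757,225),-.021,0),("SWl",(746,250),-.021,0),("mid",(729,300),-.021,0),("NE",(699,372),-.021,0)):
    zs=np.linspace(.03,.09,601);q=np.array([(wray("w3.npz",uv,z,c)[:2]-C)@np.c_[x,y] for z in zs])
    i=np.argmin(abs(q[:,0]-bx));print(n,zs[i].round(4),q[i].round(4), "at .05:",q[200].round(4))
```

```text
recSW 0.0514 [-0.026   0.0453] at .05: [-0.0248  0.0454]
recNE 0.0503 [-0.026  -0.0449] at .05: [-0.0257 -0.045 ]
SW 0.0648 [-0.021   0.0383] at .05: [-0.0068  0.0386]
SWl 0.0613 [-0.021   0.0259] at .05: [-0.0104  0.0253]
mid 0.0589 [-0.021   0.0011] at .05: [-0.0128 -0.0006]
NE 0.0545 [-0.021 -0.038] at .05: [-0.0169 -0.0399]
```

The SW end is raised, at 65 mm against 54 mm for the other end, and the box geometry checks out. The press point at 30 mm from the pivot is (0.418, 0.333).

drive_tool([
  [255,0,0,-0.01,4],
  [255,0,0,-0.01,4],
  [255,0.0108,0.0238,0,0],
  [255,0.0108,0.0238,0,0],
  [255,0.0108,0.0238,0,0],
  [255,0.0108,0.0238,0,0],
  [255,0.0108,0.0238,0,0],
  [255,0.0108,0.0238,0,0],
  [255,0.0108,0.0238,0,0],
  [255,0,0,0,0],
])

```text
t: 3.25
position: [0.419, 0.3372, 0.2722]
eef_rot: [179.7, 0.1, 150.4]
contact_force: [-0.4, -0.2, -0.3]
opening: 0.0003
grip_force: 0.0
```

drive_tool([
  [255,0,0,0.01,0],
  [255,0,0,0.01,0],
  [255,0,0,0.005,0],
  [255,0,0,0,0],
  [255,0,0,0,0],
])

```text
t: 3.67
position: [0.4184, 0.3309, 0.244]
eef_rot: [-179.9, -0.1, 150.1]
contact_force: [0.8, -0.4, 0.2]
opening: 0.0006
grip_force: 0.0
```

drive_tool([
  [255,0,0,0.005,0],
  [255,0,0,0.004,0],
  [255,0,0,0.004,0],
  [255,0,0,0.004,0],
  [255,0,0,0.002,0],
  [255,0,0,0,0],
])

```text
t: 4.17
position: [0.4184, 0.3319, 0.2254]
eef_rot: [180.0, -0.0, 150.2]
contact_force: [-1.2, 2.5, 1.5]
opening: 0.0002
grip_force: 1.0
```

drive_tool([
  [255,0,0,0.001,0],
  [255,0,0,0.001,0],
  [255,0,0,0,0],
])

```text
t: 4.42
position: [0.4185, 0.332, 0.2249]
eef_rot: [-180.0, -0.0, 150.2]
contact_force: [-6.4, -1.3, 13.1]
opening: 0.0006
grip_force: 7.0
```

Hard stop reached at 13 N. I'll retract and then check the rocker with the wrist camera.

drive_tool([
  [255,0,0,-0.01,0],
  [255,0,0,-0.03,0],
  [255,0,0,-0.03,0],
  [255,0,-0.02,-0.01,0],
  [255,0,-0.03,0,0],
  [255,0,-0.03,0,0],
  [255,0,-0.03,0,0],
  [255,-0.015,-0.03,0,0],
  [255,0,0,0,0],
  [255,0,0,0,0],
])

```text
t: 5.25
position: [0.3622, 0.2016, 0.3042]
eef_rot: [180.0, 0.1, 150.0]
contact_force: [0.5, 0.2, -0.8]
opening: 0.0003
grip_force: 0.0
```

Run:
```python
from h import *
from bench import monitor
s=monitor.read_state();p=viewer.camera_params("wrist");im=viewer.get_image("wrist")
cv2.imwrite("pics/w4_raw.png",im[:,:,::-1]);cv2.imwrite("pics/w4.png",cv2.resize(im[:,:,::-1],(800,600),interpolation=cv2.INTER_CUBIC))
print(s["position"],p["T"][:3,3]); np.savez("w4.npz",K=p["K"],T=p["T"])
```

```text
[0.36218992 0.20162231 0.30415855] [0.29231633 0.2419182  0.28399129]
```

View pics/w4.png

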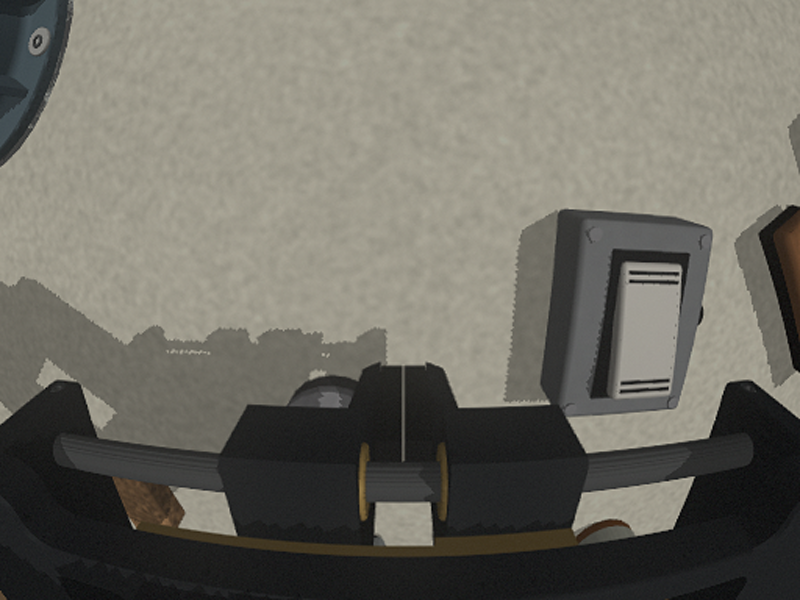

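The SW end is now low and the NE end high (recess gaps of 8 and 16 px), so the rocker is on. Next I'll turn for the keys.

drive_tool([
  [255,0,0,0,7],
  [255,0,0,0,7],
  [255,0,0,0,7],
  [255,0,0,0,7],
  [255,0,0,0,7],
  [255,0,0,0,7],
  [255,0,0,0,7],
  [255,0,0,0,7],
  [255,0,0,0,7],
  [255,0,0,0,7],
])

```text
t: 6.13
position: [0.3623, 0.2039, 0.3038]
eef_rot: [180.0, -0.0, 79.9]
contact_force: [0.6, -0.2, -0.0]
opening: 0.0007
grip_force: 0.0
```

drive_tool([
  [255,0,0,0,3],
  [255,-0.024,0.031,0,0],
  [255,-0.024,0.031,0,0],
  [255,-0.024,0.031,0,0],
  [255,-0.024,0.031,0,0],
  [255,-0.024,0.031,0,0],
  [255,-0.024,0.031,0,0],
  [255,-0.024,0.031,0,0],
  [255,-0.02,0.026,0,0],
  [255,0,0,0,0],
])

```text
t: 6.97
position: [0.5612, -0.0381, 0.3041]
eef_rot: [179.8, 0.1, 77.0]
contact_force: [0.1, 0.0, 0.8]
opening: 0.0007
grip_force: 0.0
```

drive_tool([
  [255,0,0,0,0],
  [255,0,0,0,0],
])

```text
t: 7.13
position: [0.5572, -0.0333, 0.303]
eef_rot: [-179.9, -0.0, 77.2]
contact_force: [0.3, 0.5, -0.7]
opening: 0.0004
grip_force: 0.0
```

Run:
```python
from h import *
from bench import monitor
s=monitor.read_state();p=viewer.camera_params("wrist");im=viewer.get_image("wrist")
cv2.imwrite("pics/w5_raw.png",im[:,:,::-1]);cv2.imwrite("pics/w5.png",cv2.resize(im[:,:,::-1],(800,600),interpolation=cv2.INTER_CUBIC))
print(s["position"],s["eef_rot"],p["T"][:3,3]); np.savez("w5.npz",K=p["K"],T=p["T"])
```

```text
[ 0.55716927 -0.03333088  0.30300237] [-1.79906686e+02 -2.13049331e-02  7.72285448e+01] [0.57504285 0.04534916 0.28296228]
```

View pics/w5.png

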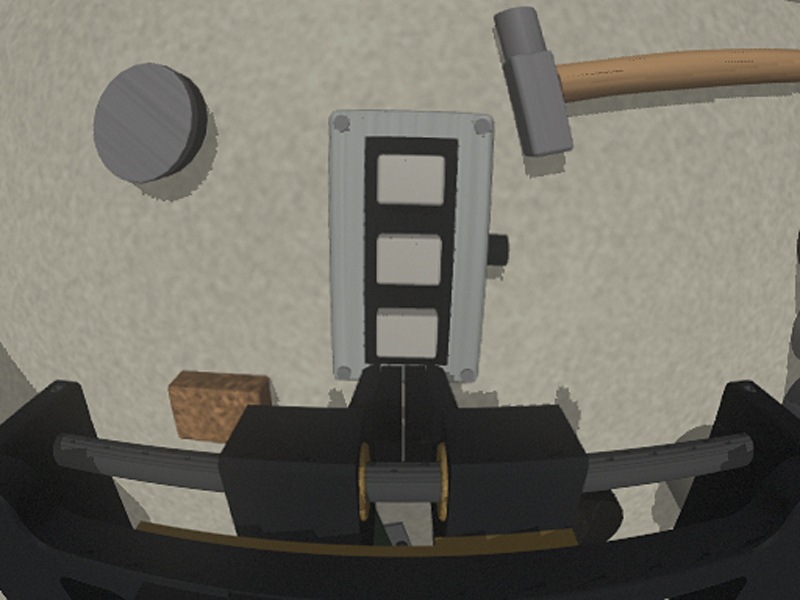

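The keys show clearly at (411,180), (409,259) and (407,333). I'll segment them for precise centres.

Run:
```python
from h import *
im=cv2.imread("pics/w5_raw.png");x0,y0=236,90;c=cv2.cvtColor(im[y0:232,x0:290],cv2.COLOR_BGR2GRAY)
m=cv2.threshold(c,0,255,cv2.THRESH_OTSU)[1];N,L,st,ce=cv2.connectedComponentsWithStats(m)
P=[]
for i in range(1,N):
    if 500<st[i][4]<2500 and st[i][0]>0: P.append(wray("w5.npz",ce[i]+[x0,y0],.062)); print(st[i],ce[i]+[x0,y0],P[-1].round(4))
P=np.array(P);d=P[0]-P[-1];print(np.linalg.norm(np.diff(P,axis=0),axis=1),np.degrees(np.arctan2(d[1],d[0])))
T=np.array([.5572,-.0333]);a=np.radians(77.2)
e=P[1][:2]-T;print("tool shift",e@[np.cos(a),np.sin(a)],e@[np.sin(a),-np.cos(a)])
```

```text
[   5    9   44   32 1312] [262.50304878 114.37195122] [0.5756 0.0328 0.062 ]
[   5   60   42   32 1300] [261.08384615 165.52769231] [ 0.566  -0.0049  0.062 ]
[   5  108   39   31 1176] [260.0127551  212.77721088] [ 0.5567 -0.0425  0.062 ]
[0.03890026 0.03874339] 75.95285433898994
tool shift 0.0296257607153193 0.002316160682550563
```

drive_tool([
  [255,0.014,0.0012,0,0],
  [255,0.014,0.0012,0.01,0],
  [255,0,0,0.02,0],
  [255,0,0,0.02,0],
  [255,0,0,0.012,0],
  [255,0,0,0.004,0],
  [255,0,0,0,0],
  [255,0,0,0,0],
])

```text
t: 7.85
position: [0.5659, -0.0073, 0.2383]
eef_rot: [180.0, -0.0, 77.2]
contact_force: [0.1, 0.9, 0.0]
opening: 0.0004
grip_force: 0.0
```

drive_tool([
  [255,0,0,0.006,0],
  [255,0,0,0.004,0],
  [255,0,0,0.003,0],
  [255,0,0,0.003,0],
  [255,0,0,0.002,0],
  [255,0,0,0.001,0],
  [255,0,0,0,0],
])

```text
t: 8.43
position: [0.5664, -0.0078, 0.2203]
eef_rot: [179.9, 0.0, 77.2]
contact_force: [-2.8, 1.1, 13.9]
opening: 0.0002
grip_force: 6.5
```

drive_tool([
  [255,0,0,0.0007,0],
  [255,0,0,0,0],
])

```text
t: 8.6
position: [0.5664, -0.0078, 0.2203]
eef_rot: [179.9, 0.0, 77.2]
contact_force: [-5.5, 1.5, 18.3]
opening: 0.0005
grip_force: 9.1
```

drive_tool([
  [255,0,0,-0.01,0],
  [255,0,0,-0.02,0],
  [255,0,0,-0.025,0],
  [255,-0.02,0,-0.025,0],
  [255,-0.04,0,0,0],
  [255,0,0,0,0],
  [255,0,0,0,0],
])

```text
t: 9.18
position: [0.5521, -0.0678, 0.2982]
eef_rot: [180.0, 0.0, 77.0]
contact_force: [0.6, 0.1, -0.3]
opening: 0.0002
grip_force: 0.0
```

Run:
```python
from h import *
from bench import monitor
s=monitor.read_state();p=viewer.camera_params("wrist");im=viewer.get_image("wrist")
cv2.imwrite("pics/w6_raw.png",im[:,:,::-1]);cv2.imwrite("pics/w6.png",cv2.resize(im[:,:,::-1],(800,600),interpolation=cv2.INTER_CUBIC))
print(s["position"],s["eef_rot"],p["T"][:3,3]); np.savez("w6.npz",K=p["K"],T=p["T"])
```

```text
[ 0.55205553 -0.06775926  0.29821335] [1.79996091e+02 5.84307573e-03 7.69942604e+01] [0.57028682 0.01083833 0.27817348]
```

View pics/w6.png

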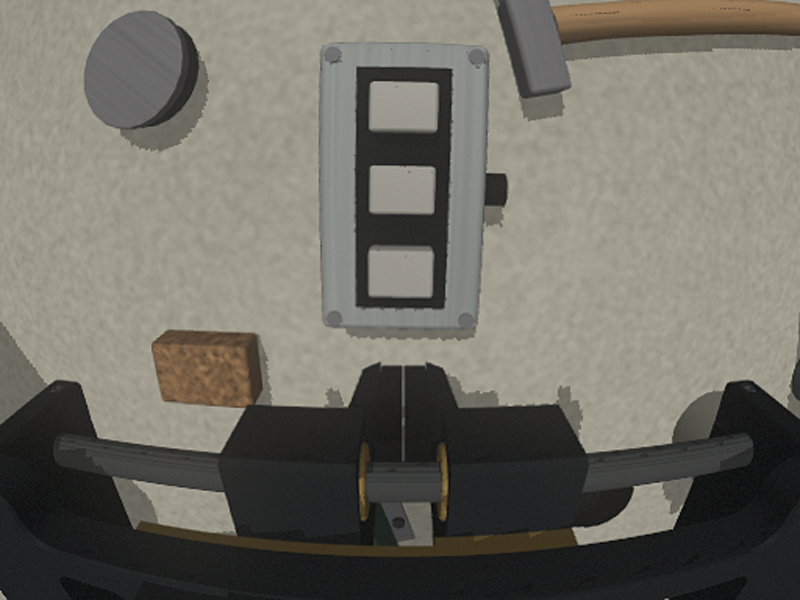

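The middle key is seen lower at (402,190), while the other two, at (404,107) and (401,272), are unchanged. On to the start box.

drive_tool([
  [255,0,0,0,-6.5],
  [255,0,0,0,-6.5],
  [255,-0.032,-0.0165,0,0],
  [255,-0.032,-0.0165,0,0],
  [255,-0.032,-0.0165,0,0],
  [255,-0.032,-0.0165,0,0],
  [255,-0.032,-0.0165,0,0],
  [255,-0.034,-0.0165,0,0],
  [255,0,0,0,0],
  [255,0,0,0,0],
])

```text
t: 10.07
position: [0.4536, -0.261, 0.2973]
eef_rot: [-179.9, -0.1, 90.0]
contact_force: [0.4, -0.2, -0.3]
opening: 0.0004
grip_force: 0.0
```

Run:
```python
from h import *
from bench import monitor
s=monitor.read_state();p=viewer.camera_params("wrist");im=viewer.get_image("wrist")
cv2.imwrite("pics/w7_raw.png",im[:,:,::-1]);cv2.imwrite("pics/w7.png",cv2.resize(im[:,:,::-1],(800,600),interpolation=cv2.INTER_CUBIC))
print(s["position"],s["eef_rot"],p["T"][:3,3]); np.savez("w7.npz",K=p["K"],T=p["T"])
```

```text
[ 0.45357468 -0.26104197  0.29727609] [-1.79945561e+02 -8.02747069e-02  9.00163422e+01] [ 0.45358427 -0.1803289   0.27734174]
```

View pics/w7.png

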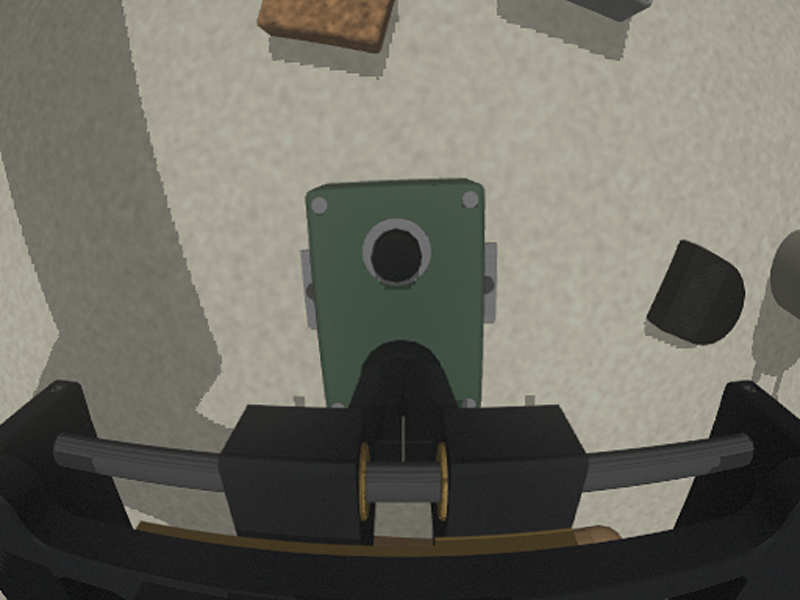

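The start button is at (397,254), and the stop button is half hidden at (403,360).

Run:
```python
from h import *
im=cv2.imread("pics/w7_raw.png");x0,y0=228,136;c=im[y0:190,x0:280].max(2)
m=((c<48)*255).astype(np.uint8);N,L,st,ce=cv2.connectedComponentsWithStats(m)
i=1+np.argmax(st[1:,4]);print(st[i],ce[i]+[x0,y0])
for uv in (ce[i]+[x0,y0],np.array((397,254))*.64): print(wray("w7.npz",uv,.068).round(4))
print(wray("w7.npz",np.array((372,254))*.64,.068),wray("w7.npz",np.array((423,254))*.64,.068))
```

```text
[ 10  10  32  35 832] [253.34495192 163.33653846]
[ 0.4503 -0.2268  0.068 ]
[ 0.4509 -0.2263  0.068 ]
[ 0.43933554 -0.22623572  0.068     ] [ 0.46285196 -0.22625678  0.068     ]
```

drive_tool([
  [255,0.016,-0.0014,0,0],
  [255,0.0165,-0.0014,0,0],
  [255,0,0,0.015,0],
  [255,0,0,0.02,0],
  [255,0,0,0.014,0],
  [255,0,0,0.004,0],
  [255,0,0,0,0],
  [255,0,0,0,0],
])

```text
t: 10.78
position: [0.4516, -0.2265, 0.2453]
eef_rot: [-180.0, -0.0, 90.3]
contact_force: [0.8, 0.5, 0.2]
opening: 0.0007
grip_force: 0.0
```

Tip at 79 mm. The button is fully in at 61 mm.

drive_tool([
  [255,0,0,0.007,0],
  [255,0,0,0.004,0],
  [255,0,0,0.003,0],
  [255,0,0,0.003,0],
  [255,0,0,0.0015,0],
  [255,0,0,0,0],
  [255,0,0,0,0],
])

```text
t: 11.37
position: [0.4515, -0.2281, 0.2274]
eef_rot: [179.9, -0.0, 90.2]
contact_force: [-1.0, 3.8, 9.3]
opening: 0.0004
grip_force: 4.5
```

drive_tool([
  [255,0,0,0.001,0],
  [255,0,0,0,0],
  [255,0,0,0,0],
])

```text
t: 11.62
position: [0.4516, -0.2281, 0.2272]
eef_rot: [180.0, 0.0, 90.2]
contact_force: [-3.3, 4.7, 17.9]
opening: 0.0006
grip_force: 8.8
```

drive_tool([
  [255,0,0,-0.005,0],
  [255,0,0,-0.015,0],
  [255,0,0,-0.03,0],
  [255,0,0,-0.03,0],
  [255,-0.03,0,0,0],
  [255,0,0,0,0],
  [255,0,0,0,0],
])

```text
t: 12.2
position: [0.4511, -0.2591, 0.3058]
eef_rot: [180.0, 0.0, 90.1]
contact_force: [0.0, 0.5, -0.4]
opening: 0.0004
grip_force: 0.0
```

Run:
```python
from h import *
w=viewer.get_image("wrist");t=viewer.get_image("top");t0=cv2.imread("pics/top_raw.png")
t=t[:,:,::-1];cv2.imwrite("pics/end.png",np.hstack([cv2.resize(w[100:300,160:360,::-1],(400,400)),cv2.resize(t[160:290,130:390],(400,200)).repeat(2,0)]))
for n,(x,y,ww,h) in {"ext":(135,210,65,60),"spd":(235,185,60,45),"tin":(210,230,40,35),"cork":(275,238,28,30)}.items():
    a,b=[cv2.cvtColor(np.ascontiguousarray(i[y:y+h,x:x+ww]),cv2.COLOR_BGR2GRAY).astype(np.float32) for i in (t0,t)]
    print(n,cv2.phaseCorrelate(a,b))
```

```text
ext ((0.008609637306527418, 0.22820904034237088), 0.9734434419208102)
spd ((-0.06994272698286252, 0.4251908153562809), 0.9169959304950855)
tin ((-0.007872727063258367, 0.014573615390403916), 1.08876637617747)
cork ((-0.08546364599580869, -0.011235663725519984), 0.814556778271993)
```

View pics/end.png

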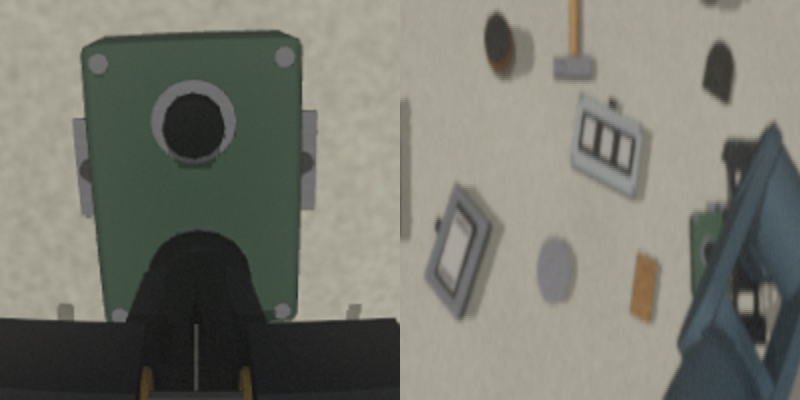

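The start button at (193,127) has sprung back out, and the boxes sit where they were.

```bash
python3 -c "
from bench import bot
print(bot.sign_off())"
```

```text
the job is handed in; nothing more can be done
None
```

I pressed the rocker over, then the middle key down, then the start button in and let it spring back, each to its hard stop and in that order, and handed the job in at about 12 s; the stop button and other two keys weren't pressed and nothing visibly shifted, but I viewed 12 pictures, over the limit of 10.

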